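# Line up the carver's mallets by size

### The job

Put the four round mallets away on the wooden ledge in order of size, one standing handle-up on the middle of each cork mark: the largest next to the stone end block, then the next largest and so on down to the smallest next to the tin cup. Set them down gently and don't knock any of them over.

Things in the scene. Friction and masses are not known exactly. Their poses are not given: they have to be found in the camera images.
- mallet_44: Stubby round carver's mallet, smallest of four: off-white nylon head (cone, 44 mm across at its flat foot, 50 mm high), then a plain round wooden handle, 26 mm diameter, straight up to 112 mm above the foot; thin brass ferrule between. Loose, 0.08 to 0.5 kg, starts standing on its foot on the table. Origin: centre of the foot's underside; z up the handle; yaw does not matter.
- mallet_56: Stubby round carver's mallet, second smallest of four: off-white nylon head (cone, 56 mm across at its flat foot, 54 mm high), then a plain round wooden handle, 26 mm diameter, straight up to 116 mm above the foot; thin brass ferrule between. Loose, 0.08 to 0.5 kg, starts standing on its foot on the table. Origin: centre of the foot's underside; z up the handle; yaw does not matter.
- mallet_68: Stubby round carver's mallet, second largest of four: off-white nylon head (cone, 68 mm across at its flat foot, 58 mm high), then a plain round wooden handle, 26 mm diameter, straight up to 120 mm above the foot; thin brass ferrule between. Loose, 0.08 to 0.5 kg, starts standing on its foot on the table. Origin: centre of the foot's underside; z up the handle; yaw does not matter.
- mallet_80: Stubby round carver's mallet, largest of four: off-white nylon head (cone, 80 mm across at its flat foot, 62 mm high), then a plain round wooden handle, 26 mm diameter, straight up to 124 mm above the foot; thin brass ferrule between. Loose, 0.08 to 0.5 kg, starts standing on its foot on the table. Origin: centre of the foot's underside; z up the handle; yaw does not matter.
- mark_a: One of four identical round cork marks, 60 mm across with a small dark centre dot, flush in the ledge's top, in one row along it about 95 mm apart. Fixed, no bump. Origin: centre of the mark, at the ledge's top face. The letters say nothing about the order along the row, which changes at every start: read the positions.
- mark_b: One of four identical round cork marks, 60 mm across with a small dark centre dot, flush in the ledge's top, in one row along it about 95 mm apart. Fixed, no bump. Origin: centre of the mark, at the ledge's top face. The letters say nothing about the order along the row, which changes at every start: read the positions.
- mark_c: One of four identical round cork marks, 60 mm across with a small dark centre dot, flush in the ledge's top, in one row along it about 95 mm apart. Fixed, no bump. Origin: centre of the mark, at the ledge's top face. The letters say nothing about the order along the row, which changes at every start: read the positions.
- mark_d: One of four identical round cork marks, 60 mm across with a small dark centre dot, flush in the ledge's top, in one row along it about 95 mm apart. Fixed, no bump. Origin: centre of the mark, at the ledge's top face. The letters say nothing about the order along the row, which changes at every start: read the positions.
- ledge: Low dark wooden ledge, fixed: a board 100 mm deep (its x), 540 mm long (its y), 12 mm thick, with a 30 mm high lip along its far edge (x = 50 to 62 mm). Origin: centre of the board's underside, on the table; y along the row, x away from the robot, z up; top face at z = 12 mm. The marks lie on its centre line near y = -142, -47, 48 and 143 mm (each within 6 mm).
- stone_end: Rough pinkish stone end block, about 70 x 52 mm and 65 mm high, fixed on one end of the ledge, 238 mm from its middle; which end changes. A fixed open steel tin cup, 54 mm across and 62 mm high, stands on the other end. Origin: centre of the block's underside, on the ledge's top.

How it is judged:
At the end, for the whole second after the job is handed in: Each mallet stands upright (within 0.08 rad) and at rest on the ledge's top, its centre within 13 mm of a mark's centre; counted from the stone end block along the row they run 80, 68, 56, 44 mm (largest to smallest) (((y of stone_end in the frame of ledge above 0 m and y of mallet_44 in the frame of ledge between -0.1725 and -0.1125 m and y of mallet_56 in the frame of ledge between -0.0775 and -0.0175 m and y of mallet_68 in the frame of ledge between 0.0175 and 0.0775 m and y of mallet_80 in the frame of ledge between 0.1125 and 0.1725 m) or (y of stone_end in the frame of ledge below 0 m and y of mallet_44 in the frame of ledge between 0.1125 and 0.1725 m and y of mallet_56 in the frame of ledge between 0.0175 and 0.0775 m and y of mallet_68 in the frame of ledge between -0.0775 and -0.0175 m and y of mallet_80 in the frame of ledge between -0.1725 and -0.1125 m)) and (horizontal distance between mallet_44 and mark_a below 0.013 m or horizontal distance between mallet_44 and mark_b below 0.013 m or horizontal distance between mallet_44 and mark_c below 0.013 m or horizontal distance between mallet_44 and mark_d below 0.013 m) and z of mallet_44 in the frame of ledge between 0.008 and 0.016 m and angle between each of mallet_44, mallet_56, mallet_68, mallet_80's own z axis and vertical below 0.08 rad and linear speed of each of mallet_44, mallet_56, mallet_68, mallet_80 below 0.02 m/s and angular speed of each of mallet_44, mallet_56, mallet_68, mallet_80 below 0.2 rad/s and (horizontal distance between mallet_56 and mark_a below 0.013 m or horizontal distance between mallet_56 and mark_b below 0.013 m or horizontal distance between mallet_56 and mark_c below 0.013 m or horizontal distance between mallet_56 and mark_d below 0.013 m) and z of mallet_56 in the frame of ledge between 0.008 and 0.016 m and (horizontal distance between mallet_68 and mark_a below 0.013 m or horizontal distance between mallet_68 and mark_b below 0.013 m or horizontal distance between mallet_68 and mark_c below 0.013 m or horizontal distance between mallet_68 and mark_d below 0.013 m) and z of mallet_68 in the frame of ledge between 0.008 and 0.016 m and (horizontal distance between mallet_80 and mark_a below 0.013 m or horizontal distance between mallet_80 and mark_b below 0.013 m or horizontal distance between mallet_80 and mark_c below 0.013 m or horizontal distance between mallet_80 and mark_d below 0.013 m) and z of mallet_80 in the frame of ledge between 0.008 and 0.016 m); the robot touches nothing.
It fails at once if a mallet is knocked over (tilted by more than 0.7 rad) (angle between any of mallet_44, mallet_56, mallet_68, mallet_80's own z axis and vertical above 0.7 rad).
It fails at once if a mallet is dropped or banged on the ledge (contact force above 80 N) (contact force between any of mallet_44, mallet_56, mallet_68, mallet_80 and ledge above 80 N).
It also fails if it takes over 106 s, if anything falls off the work surface, if the arm or the gripper's body presses on something with over 40 N, if the wrist force passes 120 N, or if a joint passes its speed limit or range.

### The arm

A 7-joint arm with a two-finger parallel gripper is mounted at the origin on the work surface. World frame = base frame: x ahead of the robot, y to its left, z up, the work surface at z = 0. Lengths are in m, angles in rad, forces in N, time in s.
With the tool pointing down it reaches from about 0.4 to 0.85 m from the base axis. Payload 4.5 kg.
Tool frame: the origin (TCP) lies on the centre line of the jaws, within the pads' length; the fingertips stand 14 mm ahead of it and the grasp point (between the pads) lies 5 mm behind it (r.tcp_to_tips is the z of the fingertips in the tool frame, in m); z points along the fingers, y is the direction in which the jaws open and shut (so a half turn about z gives the same grasp; the last joint's range is limited). The gripper opens to 88 mm and grips with 3 to 60 N. Pads are 18 mm wide; open, the fingers measure 123 mm over their backs; the gripper's body (75 mm by 187 mm) begins 45 mm behind the grasp point.
Start: joints at [-1.11, 0.689, -0.195, 1.565, 0.157, 0.902, -0.215], TCP at [0.259, 0.569, 0.253] pointing down, gripper open.
Joint ranges: [-3.01, 3.01], [-0.46, 2.08], [-1.47, 1.51], [0.13, 2.56], [-1, 4.14], [0.04, 2.09], [-2.66, 2.66]. Speed limits (rad/s): [2.57, 2.57, 3.14, 3.14, 3.14, 3.14, 3.14].

### API

Orientations are given as a unit quaternion [x, y, z, w].
In Python, from plant import r, viewer gives the robot as it stands.
- The arm moves only by the shell command python3 -m inch 'ROWS' [FORCE]. ROWS is JSON, a list of rows, each a list of 3 entries, a list of its own where there are three numbers: the closure, from 0 (fully open) to 1 (shut), then the shift along the tool's x, y, z in cm, then the turn about the tool's z in degrees. In form: [[fingers, [x, y, z], yaw], ...]. A call has 1 to 20 rows; each row is the pose to reach, as a shift and turn from the pose commanded when the call began, along the tool's axes at that moment; what a row does not reach only later rows make up. A row lasts 1/10 s, in which the tool goes at most 50 mm and 8.59 degrees, less where a joint would pass 70% of its speed; a pose out of reach is approached as far as the arm can. A call with a gripper value outside its range is refused whole. The fingers move at their own pace and stop on an object; FORCE is the grip in N (left out, the last holds). Time passes only in rows, so rows that repeat a pose let the fingers close. It gives the time, the measured TCP pose, the force and the opening at its end, in the units of the state.
- r.get_state(): the state, without advancing time (a new reading comes with each control period).
- viewer.snapshot(name): name is "side" or "top"; returns the picture (400x640x3 uint8, red, green, blue); there is no depth.
- viewer.camera_params(name): a dict with "intrinsics" (3x3 intrinsics, pixels), "world_to_cam" (4x4, takes a point from world to camera coordinates). Camera axes: x right, y up, looking along -z (the intrinsics and any distortion apply to the point x, -y, -z); pixel columns grow to the right and rows downward; lengths in m; the calibration is good to about 2 mm. A picture is of the moment at which its call begins. camera_params takes no time and is no camera call.
- r.finish_job(): hands the job in, once; it reports no verdict.
Trained networks look in the newest picture that a camera, given by its name, has taken for a name from the list of things; names that differ only in an ending like _2 or _b are one class to them, and where a whole thing is asked for, a point or a joint stands for the part that bears it (a point fixed in the world has none). Each returns a list of dicts, best first, with "p" (0 to 1); they miss things now and then, are a little off and sometimes report something else, mostly with a low value. They report only what shows in the picture. A call takes as long as a camera call.
- viewer.outline_of(camera, name): "pixels" (400x640 bool, what is visible of it) and "bbox" ([left, top, width, height] in pixels, round what is visible of it).
The state is a dict: "clock": time; "q": joint angles; "qd": joint speeds; "joint_torque": joint torques, N m; "tool_pos": TCP position; "eef_rot": TCP orientation; "contact_force": force on the tool from outside, world axes, zero at the start; "moment": the same for the moment, N m; "opening": opening from 0.0 (shut) to 1.0 (fully open).
Only numpy, scipy, OpenCV 4.12 (cv2) and the standard library are available. Lean on these libraries where they do the work, as an engineer would, in place of code of your own. Each camera call takes 0.05 s, during which the arm holds its last target.

## Working session

There is one attempt and no reset: what is moved stays moved. The work goes in short steps, Python scripts to look and compute and a shell command to move; the robot and the scene stay as the last step left them, time stands still between calls to the robot, and variables do not carry over. Pictures are saved under pics/ and viewed, and the job is handed in when it is done.

```bash
ls; mkdir -p pics
python3 - <<'E'
from plant import r,viewer
import cv2
s=r.get_state();print(s, r.tcp_to_tips)
for n in("side","top"):
    im=viewer.snapshot(n);cv2.imwrite(f"pics/{n}0.png",im[:,:,::-1])
    p=viewer.camera_params(n);print(n,p)
E
```

```text
pics
{'clock': 0.0, 'q': array([-1.11020104,  0.68996815, -0.19449624,  1.56637619,  0.15729257,
        0.90247748, -0.21510336]), 'qd': array([-0.00114675, -0.0005479 ,  0.00036237, -0.00050737, -0.00134188,
       -0.00134085, -0.00050289]), 'joint_torque': array([-6.33138939e-05, -5.27564156e+01, -1.26669656e+00, -1.53433889e+01,
       -5.26343216e-02,  6.51455615e-03,  1.87068486e-04]), 'tool_pos': array([0.25851702, 0.56835005, 0.25191086]), 'eef_rot': array([ 2.11749016e-01,  9.77323646e-01, -9.11041725e-04, -1.26172438e-04]), 'contact_force': array([-0.10608768,  0.47944409,  0.385476  ]), 'moment': array([ 0.0104227 , -0.00018758, -0.00547397]), 'opening': 1.002217210181141} 0.014
side {'intrinsics': array([[492.43342602,   0.        , 316.30383954],
       [  0.        , 492.43342602, 205.42304747],
       [  0.        ,   0.        ,   1.        ]]), 'world_to_cam': array([[ 0.91149723, -0.41079469,  0.02050667, -0.47563011],
       [ 0.24204014,  0.57602976,  0.78077288, -0.171328  ],
       [-0.33254981, -0.70670887,  0.62447834, -1.17938749],
       [ 0.        ,  0.        ,  0.        ,  1.        ]])}
top {'intrinsics': array([[499.02105247,   0.        , 322.27706059],
       [  0.        , 499.02105247, 199.68957833],
       [  0.        ,   0.        ,   1.        ]]), 'world_to_cam': array([[-0.0208573 , -0.99950809,  0.0234213 , -0.0016429 ],
       [ 0.99274454, -0.01793004,  0.11889822, -0.52885978],
       [-0.11841979,  0.02573126,  0.99263017, -1.2854808 ],
       [ 0.        ,  0.        ,  0.        ,  1.        ]])}
```

View pics/side0.png

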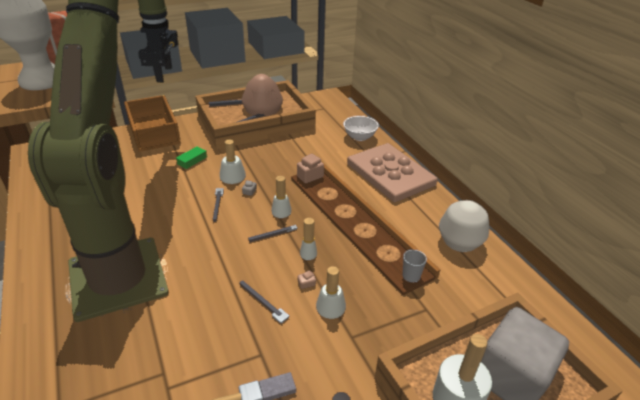

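View pics/top0.png

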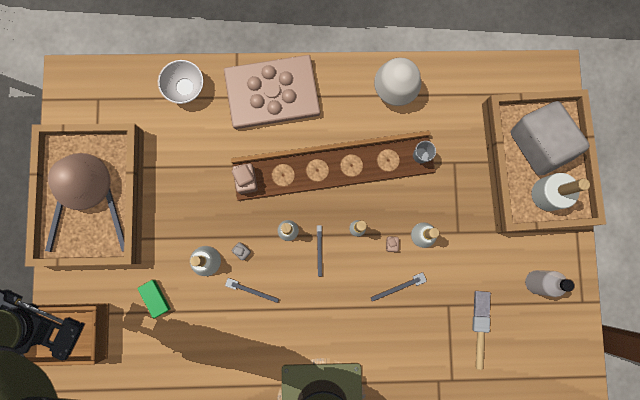

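The side view shows four mallets at (231,160), (281,200), (308,240) and (331,295). There is a lookalike in the tray at (465,380). The marks run from (328,194) near the stone to (388,253) near the cup. In the top view the mallets are at (205,262), (288,231), (358,228) and (425,236), with the stone at the left end and the cup at the right.

```bash
cat > h.py <<'E'
import numpy as np,cv2
from scipy.optimize import least_squares
from plant import r,viewer
P={n:viewer.camera_params(n) for n in("side","top")}
def proj(n,X):
    X=np.atleast_2d(X);T=P[n]["world_to_cam"];K=P[n]["intrinsics"]
    c=X@T[:3,:3].T+T[:3,3];c=c*[1,-1,-1];u=c@K.T;return u[:,:2]/u[:,2:]
def onplane(n,uv,z):
    T=P[n]["world_to_cam"];K=P[n]["intrinsics"]
    d=np.linalg.inv(K)@[uv[0],uv[1],1];d=T[:3,:3].T@(d*[1,-1,-1]);C=-T[:3,:3].T@T[:3,3]
    return C+d*(z-C[2])/d[2]
def tri(us,ut):
    f=lambda X:np.r_[proj("side",X)[0]-us,proj("top",X)[0]-ut]
    s=least_squares(f,np.r_[onplane("top",ut,.05)]);return s.x,np.abs(s.fun).max()
E
python3 - <<'E'
from h import *
import pickle
D={}
for c in("side","top"):
    im=viewer.snapshot(c); vis=im[:,:,::-1].copy()
    for n in("mallet_44","mallet_56","mallet_68","mallet_80","mark_a","stone_end","ledge"):
        o=viewer.outline_of(c,n);D[c,n]=o
        print(c,n)
        for d in o:
            m=d["pixels"];ys,xs=np.nonzero(m);print("   p%.2f"%d["p"],d["bbox"],m.sum(),"cen %.1f %.1f"%(xs.mean(),ys.mean()))
    D[c]=im
pickle.dump(D,open("d.pkl","wb"))
E
```

```text
side mallet_44
   p0.97 [297.7, 221.0, 17.3, 35.7] 513 cen 308.4 240.6
   p0.95 [223.0, 139.4, 22.4, 45.4] 686 cen 231.6 166.2
   p0.83 [317.3, 266.5, 27.1, 51.9] 1072 cen 331.2 295.8
   p0.79 [273.6, 173.3, 15.8, 41.0] 544 cen 280.6 199.5
side mallet_56
   p0.97 [297.7, 221.0, 17.3, 35.7] 513 cen 308.4 240.6
   p0.95 [223.0, 139.4, 22.4, 45.4] 686 cen 231.6 166.2
   p0.83 [317.3, 266.5, 27.1, 51.9] 1072 cen 331.2 295.8
   p0.79 [273.6, 173.3, 15.8, 41.0] 544 cen 280.6 199.5
side mallet_68
   p0.97 [297.7, 221.0, 17.3, 35.7] 513 cen 308.4 240.6
   p0.95 [223.0, 139.4, 22.4, 45.4] 686 cen 231.6 166.2
   p0.83 [317.3, 266.5, 27.1, 51.9] 1072 cen 331.2 295.8
   p0.79 [273.6, 173.3, 15.8, 41.0] 544 cen 280.6 199.5
side mallet_80
   p0.97 [297.7, 221.0, 17.3, 35.7] 513 cen 308.4 240.6
   p0.95 [223.0, 139.4, 22.4, 45.4] 686 cen 231.6 166.2
   p0.83 [317.3, 266.5, 27.1, 51.9] 1072 cen 331.2 295.8
   p0.79 [273.6, 173.3, 15.8, 41.0] 544 cen 280.6 199.5
side mark_a
   p0.70 [317.8, 188.4, 19.2, 12.7] 209 cen 326.9 193.4
   p0.67 [355.2, 224.0, 22.9, 13.9] 269 cen 364.8 230.1
   p0.57 [376.7,
[... 974 characters left out ...]
, 16.6, 11.5] 199 cen 358.0 227.7
top mallet_80
   p0.92 [188.2, 247.9, 35.2, 29.8] 745 cen 205.3 261.1
   p0.82 [276.8, 222.2, 23.9, 18.8] 354 cen 288.0 229.8
   p0.61 [408.6, 220.9, 31.2, 29.9] 527 cen 424.0 234.3
   p0.57 [350.2, 222.1, 16.6, 11.5] 199 cen 358.0 227.7
top mark_a
   p0.76 [342.8, 153.5, 20.4, 22.8] 373 cen 351.7 164.3
   p0.57 [275.1, 163.3, 19.3, 23.6] 385 cen 282.7 174.6
   p0.55 [377.3, 146.7, 26.9, 26.9] 398 cen 387.8 159.7
   p0.55 [306.4, 164.1, 20.5, 19.1] 362 cen 317.3 169.9
top stone_end
   p0.69 [231.5, 164.0, 25.2, 31.7] 584 cen 244.7 178.3
top ledge
   p0.63 [227.6, 132.0, 206.1, 72.1] 6139 cen 335.8 163.9
   p0.60 [342.6, 153.9, 20.9, 25.3] 375 cen 351.5 164.8
```

```bash
cat > fit.py <<'E'
from h import *
SZ={44:(50,112),56:(54,116),68:(58,120),80:(62,124)}
a=np.linspace(0,2*np.pi,40,endpoint=False)
def ring(x,y,z,R):return np.c_[x+R*np.cos(a),y+R*np.sin(a),np.full(40,z)]
def model(x,y,z,s,tr=.72):
    hh,t=SZ[s];R=s/2000
    return [np.r_[ring(x,y,z,R),ring(x,y,z+hh/1000,max(R*tr,.013))],np.r_[ring(x,y,z+hh/1000,.013),ring(x,y,z+t/1000,.013)]]
def render(c,x,y,z,s,k=4,tr=.72):
    m=np.zeros((400*k,640*k),np.uint8)
    for pts in model(x,y,z,s,tr):
        u=(proj(c,pts)+.5)*k
        cv2.fillConvexPoly(m,cv2.convexHull(u.astype(np.float32)).astype(np.int32)[:,0],1)
    return m
E
cat > run1.py <<'E'
from fit import *
import pickle
from scipy.optimize import minimize
D=pickle.load(open("d.pkl","rb"))
pairs=[((231.6,166.2),(205.3,261.1)),((280.6,199.5),(288,229.8)),((308.4,240.6),(358,227.7)),((331.2,295.8),(424,234.3))]
def get(c,u):
    return min(D[c,"mallet_44"],key=lambda d:np.hypot(*(np.mean(np.nonzero(d["pixels"])[::-1],1)-u)))["pixels"]
res=[]
for us,ut in pairs:
    X,e=tri(us,ut)
    M={c:cv2.resize(get(c,u).astype(np.uint8),None,fx=4,fy=4,interpolation=0) for c,u in(("side",us),("top",ut))}
    out=[]
    for s in SZ:
        def cost(v):
            J=0
            for c in M:
                m=render(c,v[0],v[1],v[2],s);J+=1-(m&M[c]).sum()/(m|M[c]).sum()
            return J
        o=minimize(cost,[X[0],X[1],0],method="Nelder-Mead",options=dict(initial_simplex=np.array([[X[0],X[1],0]]*4)+np.array([[0,0,0],[.01,0,0],[0,.01,0],[0,0,.006]])))
        out.append((o.fun,s,o.x))
    out.sort(key=lambda t:t[0]);print(np.round(X,3),round(e,1),[(round(f,3),s,np.round(x,4)) for f,s,x in out[:3]]);res.append((out[0][1],out[0][2]))
mk=[((326.9,193.4),(282.7,174.6)),((345.2,210.8),(317.3,169.9)),((364.8,230.1),(351.7,164.3)),((388.3,253.2),(387.8,159.7))]
for us,ut in mk:print("mark",tri(us,ut),onplane("side",us,.012)[:2],onplane("top",ut,.012)[:2])
for c in("side","top"):
    im=cv2.resize(D[c][:,:,::-1],None,fx=4,fy=4,interpolation=2)
    for s,x in res:
        cs,_=cv2.findContours(render(c,*x,s),0,1);cv2.drawContours(im,cs,-1,(0,0,255),1)
    for us,ut in mk:
        X=onplane("top",ut,.012);u=(proj(c,ring(X[0],X[1],.012,.03))+.5)*4
        cv2.polylines(im,[u.astype(np.int32)],1,(255,0,0),1)
    im=im[130*4:325*4,195*4:410*4] if c=="side" else im[140*4:285*4,180*4:440*4]
    cv2.imwrite(f"pics/fit_{c}.png",cv2.resize(im,None,fx=.76,fy=.76))
E
python3 run1.py
```

```text
[0.374 0.293 0.039] 0.3 [(np.float64(0.173), 80, array([ 0.3745,  0.2998, -0.0017])), (np.float64(0.38), 68, array([0.3722, 0.2949, 0.0011])), (np.float64(0.737), 56, array([0.3704, 0.288 , 0.0041]))]
[0.45  0.079 0.043] 0.3 [(np.float64(0.203), 56, array([ 0.4512,  0.081 , -0.0012])), (np.float64(0.534), 44, array([ 0.4501,  0.0796, -0.0025])), (np.float64(0.551), 68, array([ 0.4517,  0.0858, -0.013 ]))]
[ 0.452 -0.103  0.043] 0.1 [(np.float64(0.231), 44, array([ 0.4529, -0.1046, -0.0018])), (np.float64(0.678), 56, array([ 0.4531, -0.104 , -0.0066])), (np.float64(1.001), 68, array([ 0.456 , -0.098 , -0.0132]))]
[ 0.432 -0.278  0.03 ] 0.1 [(np.float64(0.144), 68, array([ 0.4324, -0.2818, -0.0018])), (np.float64(0.445), 56, array([ 0.4316, -0.2816, -0.0016])), (np.float64(0.479), 80, array([ 0.4313, -0.2814, -0.006 ]))]
mark (array([0.5997099 , 0.09328651, 0.01001245]), np.float64(0.6620749000424553)) [0.59656587 0.09131056] [0.60094376 0.09261062]
mark (array([ 6.11296470e-01, -3.05148823e-04,  1.11498568e-02]), np.float64(0.4311742359830646)) [ 0.60953949 -0.00099993] [ 0.61221828 -0.00070602]
mark (array([ 0.62401825, -0.09324869,  0.01091602]), np.float64(0.8490635870822416)) [ 0.62097944 -0.09390545] [ 0.62603667 -0.09407069]
mark (array([ 0.63647214, -0.19245872,  0.00912951]), np.float64(0.4388674631379672)) [ 0.63348248 -0.19470831] [ 0.63710525 -0.19252498]
```

View pics/fit_side.png

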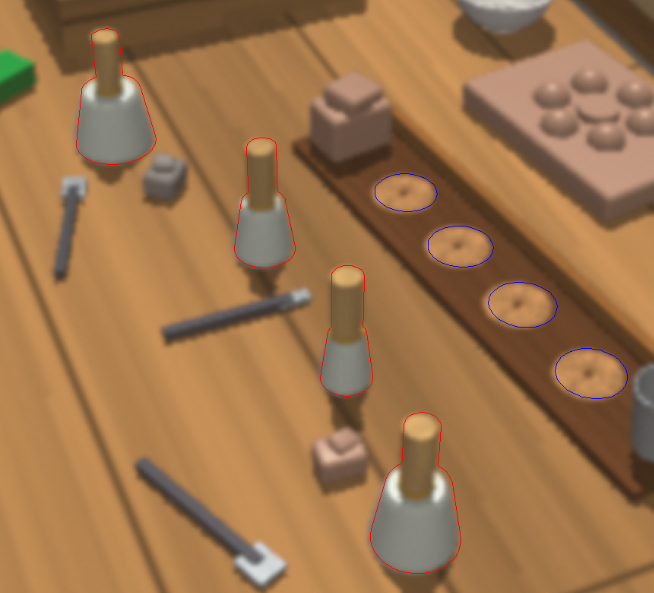

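View pics/fit_top.png

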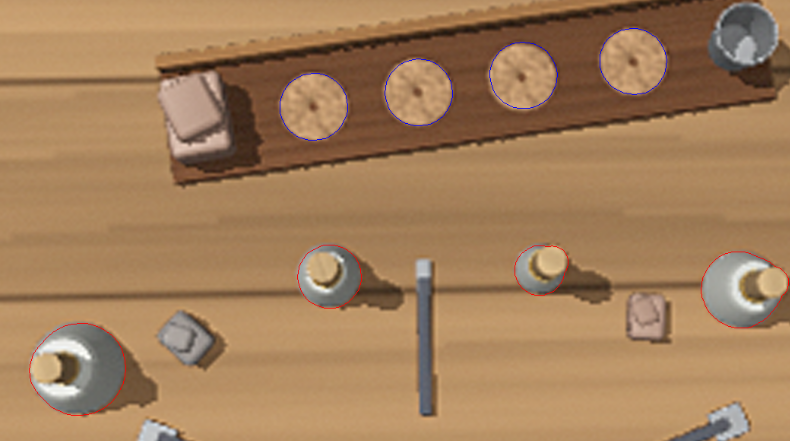

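Both overlays hug the objects, so the size assignment is clear: 80 at (.375,.300), 68 at (.432,-.282), 56 at (.451,.081), 44 at (.453,-.104). The stone is at the +y end. Next I work out the moves.

```bash
cat > go.py <<'E'
import sys,numpy as np
from plant import r
from scipy.spatial.transform import Rotation as Ro
s=r.get_state();R=Ro.from_quat(s["eef_rot"]).as_matrix()
t=[float(v) for v in sys.argv[1:4]]
print("clock %.1f pos"%s["clock"],np.round(s["tool_pos"],4),"R",np.round(R.ravel(),3)," shift cm",np.round(R.T@(np.array(t)-s["tool_pos"])*100,2),"F",np.round(s["contact_force"],1),"op %.3f"%s["opening"],"q",np.round(s["q"],2))
E
python3 go.py .3745 .2998 .20
```

```text
clock 0.9 pos [0.2587 0.569  0.2527] R [-0.91   0.414  0.     0.414  0.91   0.     0.     0.    -1.   ]  shift cm [-21.68 -19.71   5.27] F [-0.4  0.2  0.6] op 1.003 q [-1.11  0.69 -0.19  1.57  0.16  0.9  -0.22]
```

```bash
python3 -m inch '[[0,[-3,-2.5,0.5],0],[0,[-6,-5.5,1],0],[0,[-9,-8,2],0],[0,[-12,-11,3],0],[0,[-15,-13.5,4],0],[0,[-18,-16.5,5],0],[0,[-20.5,-18.8,5.3],0],[0,[-21.68,-19.71,5.3],0],[0,[-21.68,-19.71,5.3],0],[0,[-21.68,-19.71,5.3],0],[0,[-21.68,-19.71,5.3],0],[0,[-21.68,-19.71,5.3],0]]' 30; python3 go.py .3745 .2998 .092
python3 - <<'E'
from plant import viewer
import cv2
for n in("side","top"):cv2.imwrite(f"pics/{n}1.png",viewer.snapshot(n)[:,:,::-1])
E
```

```text
clock: 2.1
tool_pos: [0.3739, 0.3013, 0.1998]
eef_rot: [0.211, 0.978, 0.001, -0.0]
contact_force: [0.9, 0.1, 0.7]
opening: 0.998
clock 2.1 pos [0.3739 0.3013 0.1998] R [-0.911  0.412  0.     0.412  0.911  0.001  0.     0.001 -1.   ]  shift cm [-0.12 -0.13 10.78] F [0.9 0.1 0.7] op 0.998 q [-0.64  0.59 -0.21  2.05  0.24  0.52  0.12]
```

View pics/side1.png

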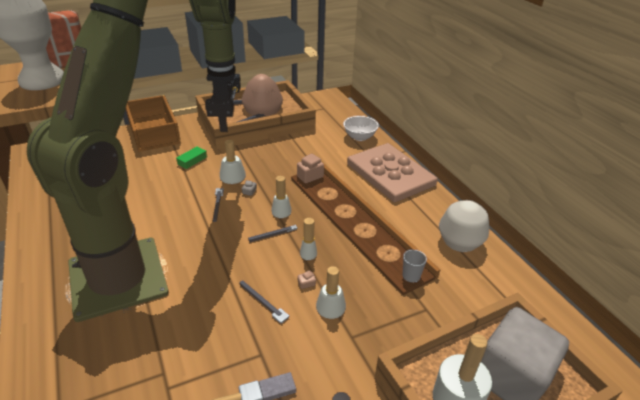

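View pics/top1.png

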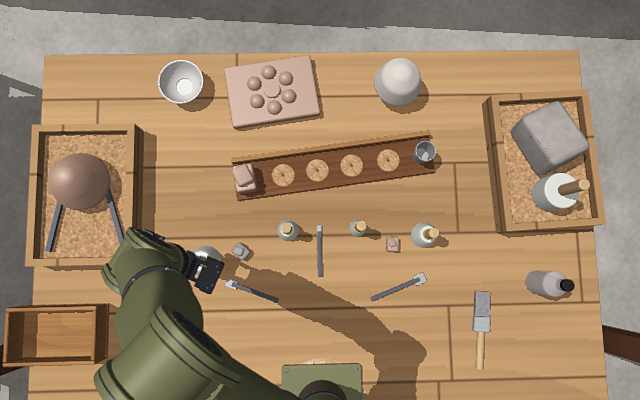

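The gripper is centred over the largest mallet (side ≈(228,120), top ≈(207,272)). Now I descend and grip.

```bash
python3 -m inch '[[0,[0,0,2.5],0],[0,[0,0,5],0],[0,[0,0,7.5],0],[0,[0,0,9.5],0],[0,[0,0,10.8],0],[0,[0,0,10.8],0],[0,[0,0,10.8],0],[1,[0,0,10.8],0],[1,[0,0,10.8],0],[1,[0,0,10.8],0],[1,[0,0,10.8],0],[1,[0,0,10.8],0],[1,[0,0,10.8],0],[1,[0,0,10.8],0],[1,[0,0,10.8],0],[1,[0,0,10.8],0]]' 30; python3 go.py .3745 .2998 .092
```

```text
clock: 3.8
tool_pos: [0.3746, 0.3, 0.0917]
eef_rot: [0.212, 0.977, 0.0, 0.0]
contact_force: [-0.2, 1.1, -0.6]
opening: 0.288
clock 3.8 pos [0.3746 0.3    0.0917] R [-0.91   0.414  0.     0.414  0.91   0.    -0.     0.    -1.   ]  shift cm [-0.   -0.02 -0.03] F [-0.2  1.1 -0.6] op 0.288 q [-0.71  0.8  -0.1   2.12  0.32  0.24  0.06]
```

```bash
python3 -m inch '[[1,[0,0,-1],0],[1,[0,0,-3],0],[1,[0,0,-6],0],[1,[0,0,-9],0],[1,[0,0,-11],0],[1,[-1.5,-0.5,-12],0],[1,[-4.5,-1.5,-12],0],[1,[-7.5,-2.5,-12],0],[1,[-10.5,-3.5,-12],0],[1,[-13.5,-4.5,-12],0],[1,[-16.5,-5.5,-12],0],[1,[-19.5,-6.5,-12],0],[1,[-22.5,-7.5,-12],0],[1,[-25.5,-8.5,-12],0],[1,[-27.8,-9.2,-12],0],[1,[-29,-9.6,-12],0],[1,[-29,-9.6,-12],0],[1,[-29,-9.6,-12],0],[1,[-29,-9.6,-12],0]]'; python3 go.py .599 .0925 .106;  python3 - <<'E'
from plant import viewer
import cv2
for n in("side","top"):cv2.imwrite(f"pics/{n}2.png",viewer.snapshot(n)[:,:,::-1])
E
```

```text
clock: 5.7
tool_pos: [0.5972, 0.0943, 0.2117]
eef_rot: [0.21, 0.978, 0.0, -0.001]
contact_force: [-0.4, -0.2, -4.0]
opening: 0.283
clock 5.7 pos [0.5972 0.0943 0.2117] R [-0.911  0.411 -0.002  0.411  0.911  0.001  0.002  0.    -1.   ]  shift cm [-0.26 -0.1  10.57] F [-0.4 -0.2 -4. ] op 0.283 q [-0.06  0.72 -0.3   1.67  0.27  0.8   0.67]
```

View pics/side2.png

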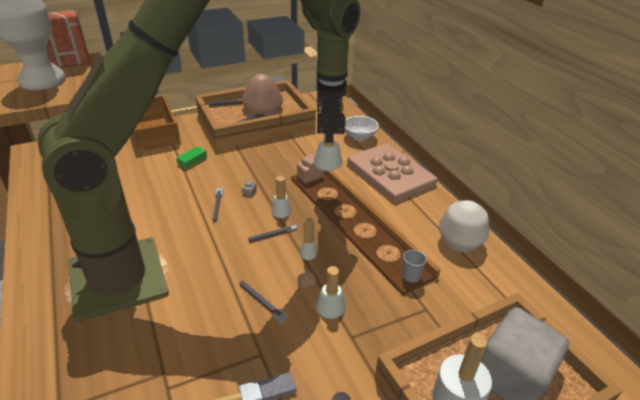

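The mallet is held upright above the first mark, at about (328,155). Next comes the lowering, with small steps at the end.

```bash
python3 -m inch '[[1,[0,0,1],0],[1,[0,0,3],0],[1,[0,0,5],0],[1,[0,0,7],0],[1,[0,0,8.5],0],[1,[0,0,9.5],0],[1,[0,0,9.9],0],[1,[0,0,9.9],0],[1,[0,0,9.9],0],[1,[0,0,9.9],0]]'; python3 go.py .599 .0925 .104
```

```text
clock: 6.8
tool_pos: [0.5993, 0.0925, 0.1136]
eef_rot: [0.212, 0.977, 0.0, 0.001]
contact_force: [0.4, -0.5, -3.8]
opening: 0.284
clock 6.8 pos [0.5993 0.0925 0.1136] R [-0.91   0.414  0.002  0.414  0.91   0.    -0.001  0.001 -1.   ]  shift cm [ 0.03 -0.02  0.96] F [ 0.4 -0.5 -3.8] op 0.284 q [-0.09  0.86 -0.24  1.73  0.33  0.59  0.61]
```

```bash
python3 -m inch '[[1,[0,0,0.2],0],[1,[0,0,0.4],0],[1,[0,0,0.6],0],[1,[0,0,0.7],0],[1,[0,0,0.8],0],[1,[0,0,0.85],0],[1,[0,0,0.9],0],[1,[0,0,0.95],0],[1,[0,0,0.95],0],[1,[0,0,0.95],0],[1,[0,0,0.95],0]]'; python3 go.py .599 .0925 .104
```

```text
clock: 7.9
tool_pos: [0.5987, 0.0924, 0.1037]
eef_rot: [0.212, 0.977, 0.0, 0.0]
contact_force: [-1.8, -0.5, 4.1]
opening: 0.284
clock 7.9 pos [0.5987 0.0924 0.1037] R [-0.91   0.414  0.     0.414  0.91   0.    -0.     0.    -1.   ]  shift cm [-0.02  0.02 -0.03] F [-1.8 -0.5  4.1] op 0.284 q [-0.1   0.87 -0.24  1.74  0.33  0.57  0.61]
```

Contact confirmed: the force went from -3.8 to +4.1 N. I release and rise.

```bash
python3 -m inch '[[0.6,[0,0,0],0],[0.4,[0,0,0],0],[0.3,[0,0,0],0],[0.2,[0,0,0],0],[0.2,[0,0,0],0],[0.2,[0,0,-1],0],[0.2,[0,0,-3],0],[0.2,[0,0,-6],0],[0.2,[0,0,-9],0],[0,[0,0,-11],0],[0,[0,0,-11],0],[0,[0,0,-11],0],[0,[0,0,-11],0]]'; python3 go.py .4324 -.2818 .2147;  python3 - <<'E'
from plant import viewer
import cv2
for n in("side","top"):cv2.imwrite(f"pics/{n}3.png",viewer.snapshot(n)[:,:,::-1])
E
```

```text
clock: 9.2
tool_pos: [0.598, 0.0921, 0.2122]
eef_rot: [0.212, 0.977, -0.0, -0.001]
contact_force: [-0.4, -0.3, -0.7]
opening: 0.996
clock 9.2 pos [0.598  0.0921 0.2122] R [-0.91   0.414 -0.002  0.414  0.91  -0.001  0.002 -0.001 -1.   ]  shift cm [ -0.4  -40.89  -0.19] F [-0.4 -0.3 -0.7] op 0.996 q [-0.06  0.72 -0.3   1.66  0.27  0.8   0.67]
```

View pics/side3.png

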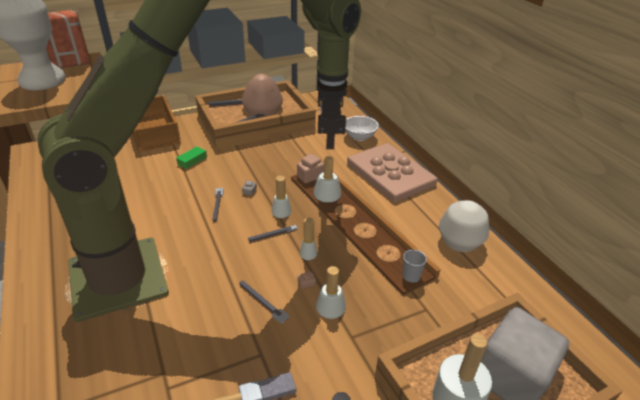

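The largest stands upright on mark 1 (foot near (327,195)). Next is mallet_68.

```bash
python3 -m inch '[[0,[0,-1.5,0],0],[0,[0,-4.5,0],0],[0,[0,-8.5,0],0],[0,[0,-12.5,0],0],[0,[0,-16.5,0],0],[0,[0,-20.5,0],0],[0,[-0.1,-24.5,0],0],[0,[-0.2,-28.5,0],0],[0,[-0.3,-32.5,0],0],[0,[-0.3,-36.5,0],0],[0,[-0.3,-39.5,0],0],[0,[-0.3,-40.9,0],0],[0,[-0.3,-40.9,0],0],[0,[-0.3,-40.9,0],0],[0,[-0.3,-40.9,0],0],[0,[-0.3,-40.9,0],0]]'; python3 go.py .4324 -.2818 .089
```

```text
clock: 10.9
tool_pos: [0.4331, -0.2795, 0.2133]
eef_rot: [0.21, 0.978, 0.0, 0.0]
contact_force: [-0.2, 0.1, -1.0]
opening: 1.0
clock 10.9 pos [ 0.4331 -0.2795  0.2133] R [-0.912  0.411  0.001  0.411  0.912  0.001 -0.     0.001 -1.   ]  shift cm [-0.03 -0.26 12.43] F [-0.2  0.1 -1. ] op 1.000 q [ 0.71  0.62 -0.36  1.93  0.35  0.65  1.28]
```

```bash
python3 -m inch '[[0,[0,0,2],0],[0,[0,0,5],0],[0,[0,0,8],0],[0,[0,0,10.5],0],[0,[0,0,12.4],0],[0,[0,0,12.4],0],[0,[0,0,12.4],0],[0,[0,0,12.4],0]]'; python3 go.py .4324 -.2818 .089
```

```text
clock: 11.7
tool_pos: [0.433, -0.2811, 0.0902]
eef_rot: [0.211, 0.977, -0.0, 0.001]
contact_force: [0.8, -0.0, 0.3]
opening: 0.998
clock 11.7 pos [ 0.433  -0.2811  0.0902] R [-0.911  0.413  0.002  0.413  0.911 -0.001 -0.002  0.    -1.   ]  shift cm [ 0.03 -0.09  0.12] F [ 0.8 -0.   0.3] op 0.998 q [ 0.62  0.82 -0.21  2.02  0.47  0.35  1.17]
```

```bash
python3 -m inch '[[1,[0,0,0],0],[1,[0,0,0],0],[1,[0,0,0],0],[1,[0,0,0],0],[1,[0,0,0],0],[1,[0,0,0],0],[1,[0,0,0],0],[1,[0,0,0],0],[1,[0,0,0],0]]' 30; python3 go.py .611 -.0006 .21
```

```text
clock: 12.6
tool_pos: [0.4319, -0.2813, 0.089]
eef_rot: [0.212, 0.977, -0.0, -0.0]
contact_force: [-0.3, -0.9, -1.5]
opening: 0.287
clock 12.6 pos [ 0.4319 -0.2813  0.089 ] R [-0.91   0.414 -0.001  0.414  0.91   0.     0.001 -0.    -1.   ]  shift cm [ -4.67  32.96 -12.11] F [-0.3 -0.9 -1.5] op 0.287 q [ 0.62  0.82 -0.21  2.02  0.47  0.35  1.17]
```

```bash
python3 -m inch '[[1,[0,0,-1],0],[1,[0,0,-3],0],[1,[0,0,-6],0],[1,[0,0,-9],0],[1,[0,0,-11.5],0],[1,[-0.5,1.5,-12.5],0],[1,[-1.5,4.5,-12.5],0],[1,[-2,8,-12.5],0],[1,[-2.5,11.5,-12.5],0],[1,[-3,15,-12.5],0],[1,[-3.5,18.5,-12.5],0],[1,[-4,22,-12.5],0],[1,[-4.2,25.5,-12.5],0],[1,[-4.5,29,-12.5],0],[1,[-4.7,31.8,-12.5],0],[1,[-4.7,33,-12.5],0],[1,[-4.7,33,-12.5],0],[1,[-4.7,33,-12.5],0],[1,[-4.7,33,-12.5],0]]'; python3 go.py .611 -.0006 .101;  python3 - <<'E'
from plant import viewer
import cv2
for n in("side","top"):cv2.imwrite(f"pics/{n}4.png",viewer.snapshot(n)[:,:,::-1])
E
```

```text
clock: 14.5
tool_pos: [0.6106, -0.0028, 0.2139]
eef_rot: [0.213, 0.977, -0.001, -0.001]
contact_force: [0.2, -0.6, -3.5]
opening: 0.286
clock 14.5 pos [ 0.6106 -0.0028  0.2139] R [-0.909  0.416 -0.002  0.416  0.909 -0.002  0.001 -0.002 -1.   ]  shift cm [ 0.05  0.24 11.29] F [ 0.2 -0.6 -3.5] op 0.286 q [ 0.11  0.73 -0.32  1.65  0.29  0.82  0.8 ]
```

View pics/side4.png

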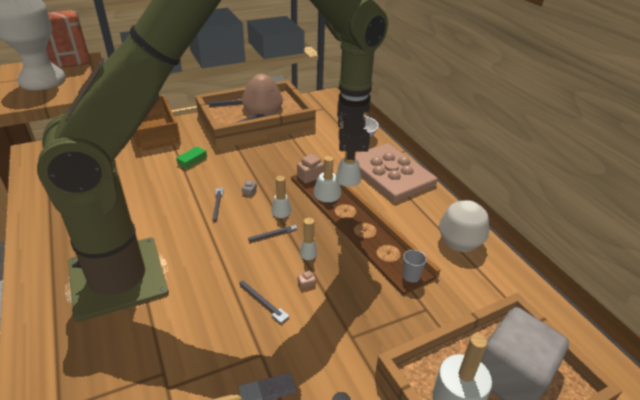

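Mallet_68 hangs upright over mark 2, at about (348,172).

```bash
python3 -m inch '[[1,[0,0,1],0],[1,[0,0,3],0],[1,[0,0,5],0],[1,[0,0,7],0],[1,[0,0,8.8],0],[1,[0,0,9.9],0],[1,[0,0,10.4],0],[1,[0,0,10.4],0],[1,[0,0,10.4],0],[1,[0,0,10.4],0]]'; python3 go.py .611 -.0006 .101
```

```text
clock: 15.6
tool_pos: [0.6122, -0.0002, 0.1111]
eef_rot: [0.212, 0.977, 0.0, 0.001]
contact_force: [-0.8, 0.4, -2.5]
opening: 0.288
clock 15.6 pos [ 6.122e-01 -2.000e-04  1.111e-01] R [-0.91   0.414  0.002  0.414  0.91   0.    -0.001  0.001 -1.   ]  shift cm [ 0.09 -0.09  1.01] F [-0.8  0.4 -2.5] op 0.288 q [ 0.07  0.87 -0.26  1.71  0.36  0.61  0.75]
```

```bash
python3 -m inch '[[1,[0,0,0.2],0],[1,[0,0,0.4],0],[1,[0,0,0.6],0],[1,[0,0,0.7],0],[1,[0,0,0.8],0],[1,[0,0,0.85],0],[1,[0,0,0.9],0],[1,[0,0,0.95],0],[1,[0,0,1.0],0],[1,[0,0,1.0],0],[1,[0,0,1.0],0],[1,[0,0,1.0],0]]'; python3 go.py .611 -.0006 .101
```

```text
clock: 16.8
tool_pos: [0.6116, -0.0003, 0.101]
eef_rot: [0.212, 0.977, -0.0, 0.0]
contact_force: [-2.2, -0.7, 5.7]
opening: 0.29
clock 16.8 pos [ 6.116e-01 -3.000e-04  1.010e-01] R [-0.91   0.414  0.001  0.414  0.91  -0.    -0.001  0.    -1.   ]  shift cm [ 0.05 -0.05  0.  ] F [-2.2 -0.7  5.7] op 0.290 q [ 0.07  0.88 -0.26  1.72  0.36  0.59  0.74]
```

```bash
python3 -m inch '[[0.6,[0,0,0],0],[0.4,[0,0,0],0],[0.3,[0,0,0],0],[0.2,[0,0,0],0],[0.2,[0,0,0],0],[0.2,[0,0,-1],0],[0.2,[0,0,-3],0],[0.2,[0,0,-6],0],[0.2,[0,0,-9],0],[0,[0,0,-11],0],[0,[0,0,-11],0],[0,[0,0,-11],0],[0,[0,0,-11],0]]'; python3 go.py .4512 .081 .2147;  python3 - <<'E'
from plant import viewer
import cv2
for n in("side","top"):cv2.imwrite(f"pics/{n}5.png",viewer.snapshot(n)[:,:,::-1])
E
```

```text
clock: 18.1
tool_pos: [0.6107, -0.0004, 0.2092]
eef_rot: [0.212, 0.977, -0.0, -0.001]
contact_force: [0.4, 0.5, 0.4]
opening: 1.001
clock 18.1 pos [ 6.107e-01 -4.000e-04  2.092e-01] R [-0.91   0.414 -0.002  0.414  0.91  -0.     0.002 -0.001 -1.   ]  shift cm [17.89  0.81 -0.52] F [0.4 0.5 0.4] op 1.001 q [ 0.1   0.73 -0.32  1.65  0.3   0.81  0.8 ]
```

View pics/side5.png

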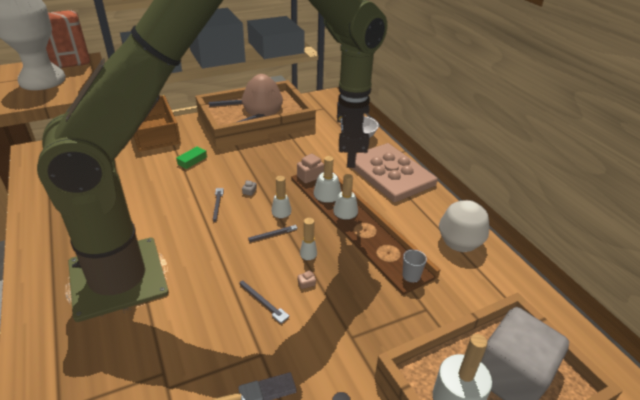

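Mallets 80 and 68 stand upright on marks 1 and 2, at (327,185) and (346,205). Next is mallet_56.

```bash
python3 -m inch '[[0,[2,0.1,0],0],[0,[5.5,0.3,0],0],[0,[9,0.4,0],0],[0,[12.5,0.6,0],0],[0,[15.5,0.7,0],0],[0,[17.3,0.8,0],0],[0,[17.9,0.8,0],0],[0,[17.9,0.8,0],0],[0,[17.9,0.8,0],0],[0,[17.9,0.8,0],0],[0,[17.9,0.8,2],0],[0,[17.9,0.8,5],0],[0,[17.9,0.8,8],0],[0,[17.9,0.8,10.5],0],[0,[17.9,0.8,12.2],0],[0,[17.9,0.8,12.2],0],[0,[17.9,0.8,12.2],0],[0,[17.9,0.8,12.2],0]]'; python3 go.py .4512 .081 .087
```

```text
clock: 20.0
tool_pos: [0.4527, 0.0811, 0.089]
eef_rot: [0.212, 0.977, 0.0, 0.001]
contact_force: [0.8, -0.4, -0.5]
opening: 0.996
clock 20.0 pos [0.4527 0.0811 0.089 ] R [-0.91   0.415  0.002  0.415  0.91   0.001 -0.001  0.001 -1.   ]  shift cm [ 0.13 -0.07  0.2 ] F [ 0.8 -0.4 -0.5] op 0.996 q [-0.21  0.79 -0.11  2.18  0.43  0.18  0.43]
```

```bash
python3 -m inch '[[0,[0,0,0],0],[1,[0,0,0.1],0],[1,[0,0,0.1],0],[1,[0,0,0.1],0],[1,[0,0,0.1],0],[1,[0,0,0.1],0],[1,[0,0,0.1],0],[1,[0,0,0.1],0],[1,[0,0,0.1],0],[1,[0,0,0.1],0]]' 30; python3 go.py .6235 -.0938 .21
```

```text
clock: 21.0
tool_pos: [0.4519, 0.0811, 0.0872]
eef_rot: [0.212, 0.977, 0.0, -0.0]
contact_force: [0.5, 0.2, 0.5]
opening: 0.286
clock 21.0 pos [0.4519 0.0811 0.0872] R [-0.91   0.414 -0.     0.414  0.91   0.     0.     0.    -1.   ]  shift cm [-22.86  -8.82 -12.28] F [0.5 0.2 0.5] op 0.286 q [-0.21  0.8  -0.1   2.19  0.43  0.18  0.43]
```

```bash
python3 -m inch '[[1,[0,0,-1],0],[1,[0,0,-3],0],[1,[0,0,-6],0],[1,[0,0,-9],0],[1,[0,0,-12],0],[1,[0,0,-14.5],0],[1,[-1,-0.5,-15.5],0],[1,[-3.5,-1.5,-15.5],0],[1,[-6.5,-2.5,-15.5],0],[1,[-9.5,-3.6,-15.5],0],[1,[-12.5,-4.8,-15.5],0],[1,[-15.5,-6,-15.5],0],[1,[-18.5,-7.2,-15.5],0],[1,[-21.3,-8.3,-15.5],0],[1,[-22.8,-8.8,-15.5],0],[1,[-22.8,-8.8,-15.5],0],[1,[-22.8,-8.8,-15.5],0],[1,[-22.8,-8.8,-15.5],0]]'; python3 go.py .6235 -.0938 .0992;  python3 - <<'E'
from plant import viewer
import cv2
for n in("side","top"):cv2.imwrite(f"pics/{n}6.png",viewer.snapshot(n)[:,:,::-1])
E
```

```text
clock: 22.8
tool_pos: [0.6219, -0.0918, 0.2424]
eef_rot: [0.211, 0.978, 0.0, -0.001]
contact_force: [-0.3, 0.3, -1.7]
opening: 0.285
clock 22.8 pos [ 0.6219 -0.0918  0.2424] R [-0.911  0.412 -0.001  0.412  0.911  0.001  0.002  0.    -1.   ]  shift cm [-0.25 -0.12 14.32] F [-0.3  0.3 -1.7] op 0.285 q [ 0.27  0.72 -0.36  1.56  0.29  0.92  0.96]
```

View pics/side6.png

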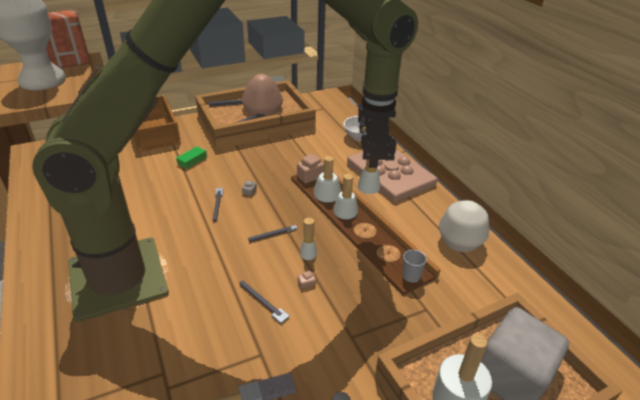

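Mallet_56 is held upright at about (371,180) above mark 3, and both placed mallets are undisturbed.

```bash
python3 -m inch '[[1,[0,0,1],0],[1,[0,0,3],0],[1,[0,0,5.5],0],[1,[0,0,8],0],[1,[0,0,10.5],0],[1,[0,0,12.3],0],[1,[0,0,13.3],0],[1,[0,0,13.3],0],[1,[0,0,13.3],0],[1,[0,0,13.3],0],[1,[0,0,13.3],0]]'; python3 go.py .6235 -.0938 .0992
```

```text
clock: 24.0
tool_pos: [0.6237, -0.0934, 0.1103]
eef_rot: [0.212, 0.977, 0.0, 0.001]
contact_force: [-0.5, 0.2, -1.9]
opening: 0.282
clock 24.0 pos [ 0.6237 -0.0934  0.1103] R [-0.91   0.414  0.002  0.414  0.91  -0.    -0.002  0.001 -1.   ]  shift cm [ 0.01 -0.05  1.11] F [-0.5  0.2 -1.9] op 0.282 q [ 0.23  0.89 -0.29  1.65  0.37  0.65  0.89]
```

```bash
python3 -m inch '[[1,[0,0,0.2],0],[1,[0,0,0.4],0],[1,[0,0,0.6],0],[1,[0,0,0.8],0],[1,[0,0,0.9],0],[1,[0,0,0.95],0],[1,[0,0,1.0],0],[1,[0,0,1.05],0],[1,[0,0,1.1],0],[1,[0,0,1.1],0],[1,[0,0,1.1],0],[1,[0,0,1.1],0]]'; python3 go.py .6235 -.0938 .0992
```

```text
clock: 25.2
tool_pos: [0.6231, -0.0933, 0.0992]
eef_rot: [0.212, 0.977, -0.0, 0.0]
contact_force: [-2.2, 0.7, 5.7]
opening: 0.29
clock 25.2 pos [ 0.6231 -0.0933  0.0992] R [-0.91   0.414  0.     0.414  0.91  -0.    -0.001 -0.    -1.   ]  shift cm [-0.05 -0.03  0.  ] F [-2.2  0.7  5.7] op 0.290 q [ 0.23  0.9  -0.28  1.66  0.38  0.63  0.88]
```

```bash
python3 -m inch '[[0.6,[0,0,0],0],[0.4,[0,0,0],0],[0.3,[0,0,0],0],[0.2,[0,0,0],0],[0.2,[0,0,0],0],[0.2,[0,0,-1],0],[0.2,[0,0,-3],0],[0.2,[0,0,-6],0],[0.2,[0,0,-9],0],[0,[0,0,-11],0],[0,[0,0,-11],0],[0,[0,0,-11],0],[0,[0,0,-11],0]]'; python3 go.py .4529 -.1046 .2092
```

```text
clock: 26.5
tool_pos: [0.6222, -0.0934, 0.2072]
eef_rot: [0.212, 0.977, -0.0, -0.001]
contact_force: [0.3, 0.2, -0.6]
opening: 1.002
clock 26.5 pos [ 0.6222 -0.0934  0.2072] R [-0.91   0.414 -0.002  0.414  0.91   0.     0.002 -0.001 -1.   ]  shift cm [14.95 -8.03 -0.17] F [ 0.3  0.2 -0.6] op 1.002 q [ 0.26  0.76 -0.34  1.59  0.31  0.85  0.94]
```

```bash
python3 -m inch '[[0,[2,-1,0],0],[0,[5,-2.7,0],0],[0,[8.5,-4.6,0],0],[0,[12,-6.5,0],0],[0,[14.3,-7.7,0],0],[0,[15.0,-8,0],0],[0,[15,-8,0],0],[0,[15,-8,0],0],[0,[15,-8,0],0],[0,[15,-8,2],0],[0,[15,-8,5],0],[0,[15,-8,8],0],[0,[15,-8,10.8],0],[0,[15,-8,12.4],0],[0,[15,-8,12.4],0],[0,[15,-8,12.4],0],[0,[15,-8,12.4],0],[0,[15,-8,12.4],0]]'; python3 go.py .4529 -.1046 .085
```

```text
clock: 28.3
tool_pos: [0.4542, -0.1042, 0.0851]
eef_rot: [0.212, 0.977, 0.0, 0.001]
contact_force: [-0.3, 0.1, -0.1]
opening: 1.0
clock 28.3 pos [ 0.4542 -0.1042  0.0851] R [-0.91   0.414  0.002  0.414  0.91  -0.    -0.002  0.001 -1.   ]  shift cm [ 0.1  -0.09  0.01] F [-0.3  0.1 -0.1] op 1.000 q [ 0.21  0.8  -0.13  2.17  0.5   0.2   0.77]
```

```bash
python3 -m inch '[[0,[0,0,0],0],[1,[0,0,0],0],[1,[0,0,0],0],[1,[0,0,0],0],[1,[0,0,0],0],[1,[0,0,0],0],[1,[0,0,0],0],[1,[0,0,0],0],[1,[0,0,0],0],[1,[0,0,0],0]]' 30; python3 go.py .6358 -.193 .21
```

```text
clock: 29.3
tool_pos: [0.4533, -0.1041, 0.0842]
eef_rot: [0.212, 0.977, 0.0, -0.0]
contact_force: [-0.0, -0.7, 0.2]
opening: 0.288
clock 29.3 pos [ 0.4533 -0.1041  0.0842] R [-0.91   0.414 -0.     0.414  0.91   0.     0.     0.    -1.   ]  shift cm [-20.29  -0.54 -12.59] F [-0.  -0.7  0.2] op 0.288 q [ 0.21  0.81 -0.13  2.17  0.5   0.2   0.77]
```

```bash
python3 -m inch '[[1,[0,0,-1],0],[1,[0,0,-3],0],[1,[0,0,-6],0],[1,[0,0,-9],0],[1,[0,0,-12],0],[1,[0,0,-14.5],0],[1,[-1,0,-15.5],0],[1,[-3.5,-0.1,-15.5],0],[1,[-6.5,-0.2,-15.5],0],[1,[-9.5,-0.3,-15.5],0],[1,[-12.5,-0.4,-15.5],0],[1,[-15.5,-0.5,-15.5],0],[1,[-18.5,-0.5,-15.5],0],[1,[-20,-0.5,-15.5],0],[1,[-20.3,-0.5,-15.5],0],[1,[-20.3,-0.5,-15.5],0],[1,[-20.3,-0.5,-15.5],0],[1,[-20.3,-0.5,-15.5],0]]'; python3 go.py .6358 -.193 .0962;  python3 - <<'E'
from plant import viewer
import cv2
for n in("side","top"):cv2.imwrite(f"pics/{n}7.png",viewer.snapshot(n)[:,:,::-1])
E
```

```text
clock: 31.1
tool_pos: [0.6352, -0.1922, 0.2395]
eef_rot: [0.211, 0.977, 0.0, -0.0]
contact_force: [-1.1, 0.6, -1.1]
opening: 0.288
clock 31.1 pos [ 0.6352 -0.1922  0.2395] R [-0.911  0.413 -0.001  0.413  0.911  0.     0.001 -0.    -1.   ]  shift cm [-0.1  -0.05 14.33] F [-1.1  0.6 -1.1] op 0.288 q [ 0.42  0.77 -0.38  1.44  0.32  0.98  1.1 ]
```

View pics/side7.png

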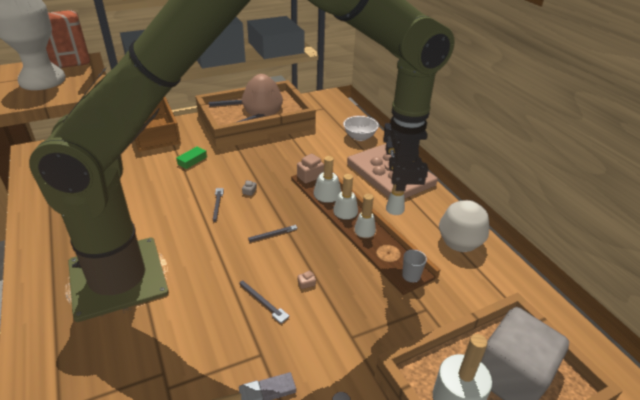

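Three mallets stand in place and mallet_44 hangs at about (397,200) over mark 4.

```bash
python3 -m inch '[[1,[0,0,1],0],[1,[0,0,3],0],[1,[0,0,5.5],0],[1,[0,0,8],0],[1,[0,0,10.5],0],[1,[0,0,12.3],0],[1,[0,0,13.3],0],[1,[0,0,13.3],0],[1,[0,0,13.3],0],[1,[0,0,13.3],0],[1,[0,0,13.3],0]]'; python3 go.py .6358 -.193 .0962
```

```text
clock: 32.3
tool_pos: [0.6368, -0.1928, 0.1073]
eef_rot: [0.212, 0.977, 0.0, 0.001]
contact_force: [-0.4, -0.3, -0.8]
opening: 0.29
clock 32.3 pos [ 0.6368 -0.1928  0.1073] R [-0.91   0.414  0.002  0.414  0.91  -0.    -0.002  0.001 -1.   ]  shift cm [ 0.08 -0.06  1.11] F [-0.4 -0.3 -0.8] op 0.290 q [ 0.39  0.93 -0.33  1.54  0.39  0.73  1.04]
```

```bash
python3 -m inch '[[1,[0,0,0.2],0],[1,[0,0,0.4],0],[1,[0,0,0.6],0],[1,[0,0,0.8],0],[1,[0,0,0.9],0],[1,[0,0,0.95],0],[1,[0,0,1.0],0],[1,[0,0,1.05],0],[1,[0,0,1.1],0],[1,[0,0,1.1],0],[1,[0,0,1.1],0],[1,[0,0,1.1],0]]'; python3 go.py .6358 -.193 .0962
```

```text
clock: 33.5
tool_pos: [0.6363, -0.1927, 0.0962]
eef_rot: [0.212, 0.977, -0.0, 0.0]
contact_force: [-2.8, -0.3, 5.9]
opening: 0.285
clock 33.5 pos [ 0.6363 -0.1927  0.0962] R [-0.91   0.414  0.001  0.414  0.91  -0.    -0.001 -0.    -1.   ]  shift cm [ 0.03 -0.04  0.  ] F [-2.8 -0.3  5.9] op 0.285 q [ 0.39  0.95 -0.32  1.54  0.4   0.72  1.03]
```

Touchdown is confirmed. I release, rise, and draw back clear of the view.

```bash
python3 -m inch '[[0.6,[0,0,0],0],[0.4,[0,0,0],0],[0.3,[0,0,0],0],[0.2,[0,0,0],0],[0.2,[0,0,0],0],[0.2,[0,0,-1],0],[0.2,[0,0,-3],0],[0.2,[0,0,-6],0],[0.2,[0,0,-9],0],[0.2,[0,0,-12],0],[0.2,[0,0,-14],0],[0.2,[2,0,-14],0],[0.2,[5,0,-14],0],[0.2,[9,0,-14],0],[0.2,[13,0,-14],0],[0.2,[17,0,-14],0],[0.2,[20,0,-14],0],[0.2,[20,0,-14],0],[0.2,[20,0,-14],0]]'
cat > chk.py <<'E'
from fit import *
from scipy.optimize import minimize
D={c:viewer.snapshot(c) for c in("side","top")}
O={c:viewer.outline_of(c,"mallet_44") for c in D}
mk=[(.5993,.0926),(.6111,-.0005),(.6237,-.0937),(.6358,-.193)]
for (x,y),s in zip(mk,(80,68,56,44)):
    M={}
    for c in D:
        best=max(O[c],key=lambda d:(lambda m:(m&d["pixels"]).sum()/(m|d["pixels"]).sum())(render(c,x,y,.012,s,1).astype(bool)))
        M[c]=cv2.resize(best["pixels"].astype(np.uint8),None,fx=4,fy=4,interpolation=0)
    def cost(v):
        J=0
        for c in M:
            m=render(c,v[0],v[1],v[2],s);J+=1-(m&M[c]).sum()/(m|M[c]).sum()
        return J
    i=np.array([[x,y,.012]]*4)+np.array([[0,0,0],[.008,0,0],[0,.008,0],[0,0,.006]])
    o=minimize(cost,i[0],method="Nelder-Mead",options=dict(initial_simplex=i))
    print(s,round(o.fun,3),np.round(o.x,4),"off mm",np.round(1000*(o.x[:2]-[x,y]),1))
for c in D:
    im=cv2.resize(D[c][:,:,::-1],None,fx=4,fy=4,interpolation=2)
    for (x,y),s in zip(mk,(80,68,56,44)):
        cs,_=cv2.findContours(render(c,x,y,.012,s),0,1);cv2.drawContours(im,cs,-1,(0,0,255),1)
        cv2.polylines(im,[((proj(c,ring(x,y,.012,.03))+.5)*4).astype(np.int32)],1,(255,0,0),1)
    cv2.imwrite(f"pics/end_{c}.png",im[140*4:290*4,285*4:445*4] if c=="side" else im[120*4:220*4,220*4:410*4+100])
E
python3 chk.py; python3 go.py 0 0 0
```

```text
clock: 35.4
tool_pos: [0.4546, -0.1099, 0.2361]
eef_rot: [0.212, 0.977, -0.0, 0.001]
contact_force: [1.1, -1.5, -0.1]
opening: 0.801
80 0.337 [0.6005 0.0925 0.0105] off mm [ 1.2 -0.1]
68 0.168 [0.6116 0.     0.0104] off mm [0.5 0.5]
56 0.161 [ 0.6222 -0.0934  0.0122] off mm [-1.5  0.3]
44 0.255 [ 0.6357 -0.1932  0.0113] off mm [-0.1 -0.2]
clock 35.6 pos [ 0.4554 -0.1103  0.2353] R [-0.91   0.415  0.002  0.415  0.91   0.    -0.001  0.001 -1.   ]  shift cm [46.04 -8.87 23.46] F [-0.2 -0.7  1. ] op 0.799 q [ 0.39  0.54 -0.39  2.04  0.33  0.63  0.93]
```

View pics/end_side.png

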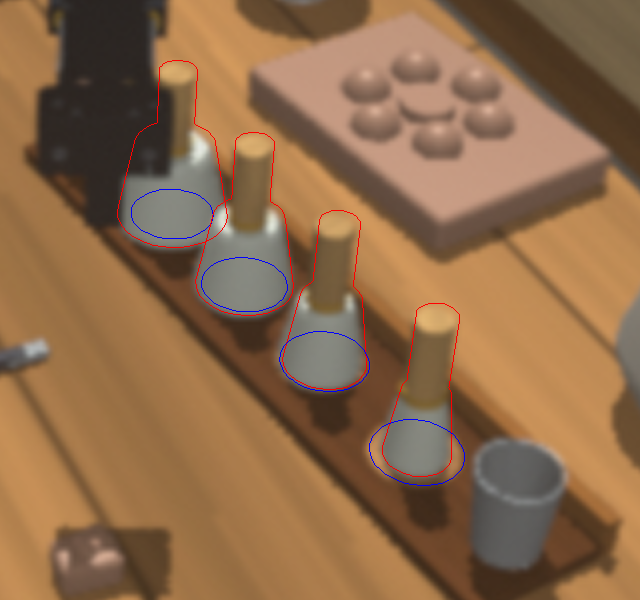

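View pics/end_top.png

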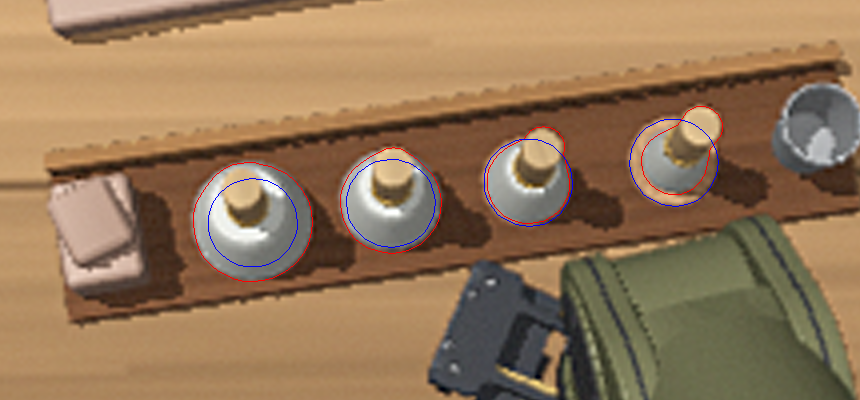

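All four stand upright on their marks. The fits put each within about 2 mm, and the order from the stone end is 80, 68, 56, 44. The arm is clear, so I hand in.

```bash
python3 -m inch '[[0.2,[0,0,0],0],[0.2,[0,0,0],0],[0.2,[0,0,0],0],[0.2,[0,0,0],0],[0.2,[0,0,0],0]]'; python3 -c "
from plant import r
print(r.finish_job())"
```

```text
clock: 36.1
tool_pos: [0.454, -0.1099, 0.2352]
eef_rot: [0.212, 0.977, 0.0, -0.0]
contact_force: [0.1, -0.4, 0.2]
opening: 0.8
the job is handed in; nothing more can be done
None
```

All four mallets are standing handle-up on the cork marks, running 80, 68, 56, 44 mm from the stone block to the tin cup. I handed the job in at about 36 s; it gives no verdict.

I gripped each mallet by the handle at 30 N and lowered it in 0.5–2 mm steps until it touched the ledge. The upward force read about 4–6 N at touchdown.

The last check, fitting the mallet shapes in both camera views, put every mallet within about 2 mm of its mark and 10–12 mm above the table. All four were upright and the gripper was clear.

- **Camera disagreement:** the two cameras differed by 3–5 mm on where the marks are, so I aimed at their average; that is well inside the 13 mm limit.
- **Weaker fit on the 80 mm mallet:** in the side view the gripper partly hid it, so that fit was poorer, but the top view showed it well centred.

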